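# Seat the hung-up sample carousel on its spindle

### The arm

A 6-joint arm with a two-finger parallel gripper is mounted at the origin on the work surface. World frame = base frame: x ahead of the robot, y to its left, z up, the work surface at z = 0. Lengths are in mm, angles in rad, forces in N, time in s.
With the tool pointing down it reaches from about 275 to 825 mm from the base axis. Payload 4.9 kg.
Tool frame: the origin (TCP) lies at the very end of the fingers, on their centre line; the grasp point (between the pads) lies 19 mm behind it; z points along the fingers, y is the direction in which the jaws open and shut (so a half turn about z gives the same grasp; the last joint's range is limited). The gripper opens to 85 mm and grips with 20 to 120 N. Pads are 22 mm wide; open, the fingers measure 114 mm over their backs; the gripper's body (76 mm by 85 mm) begins 54 mm behind the grasp point. The pads swing forward as they close: fully open they stand 13 mm farther back than shut.
Start: joints at [0.993, 0.326, -0.193, 1.052, 0, 1.437], TCP at [236.153, 496.74, 231.281] pointing down, gripper open.
Joint ranges: [-2.65, 2.65], [-0.97, 1.79], [-1.3, 1.35], [-1.93, 2.1], [-1.47, 1.37], [-3.14, 3.14]. Speed limits (rad/s): [2.57, 2.57, 3.14, 3.14, 3.14, 3.14].

### API

Orientations are given as [roll, pitch, yaw] about the fixed x, y, z axes, in that order (R = Rz(yaw) Ry(pitch) Rx(roll)).
In Python, from bench import bot, solve_ik, imaging gives the robot as it stands. Calls block until the motion is done:
- bot.move_ptp(position, orientation): joint-space move of the TCP to a pose.
- bot.movel(position, rot=None, max_speed=150, threshold=None): straight line of the TCP; rot=None keeps the orientation; max_speed is the mean speed in mm/s. With threshold (N) it stops when the force on the tool has changed by that much, and returns True; else False.
- bot.move_j(angles): joint-space move.
- bot.grip(opening, effort=None): opening from 0.0 (shut) to 1.0 (fully open); effort is the grip in N (None keeps the last); returns when the fingers have stopped.
- bot.dwell(seconds).
- solve_ik(position, orientation): joint angles nearest the present ones, or None.
- bot.get_state(): the state.
- imaging.capture(name): name is "scene" or "side" or "wrist"; returns the picture (420x560x3 uint8, blue, green, red); there is no depth.
- imaging.camera_model(name): a dict with "K" (3x3 intrinsics, pixels), "position" and "rotation" of the camera in the world. Camera axes: x right, y up, looking along -z (the intrinsics and any distortion apply to the point x, -y, -z); pixel columns grow to the right and rows downward; lengths in mm; the calibration is good to about 2 mm. A picture is of the moment at which its call begins: read the wrist's pose just before it. camera_model takes no time and is no camera call; for the wrist camera it gives the pose at the moment of the call.
A pose or a line that the arm cannot do raises bot.IKError and nothing moves.
- bot.sign_off(): hands the job in, once; it reports no verdict.
The state is a dict: "t": time; "qpos": joint angles; "joint_velocities": joint speeds; "effort": joint torques, N m; "tcp_pos": TCP position; "orientation": TCP orientation; "contact_force": force on the tool from outside, world axes, zero at the start; "wrist_torque": the same for the moment, N m; "opening": opening from 0.0 (shut) to 1.0 (fully open).
Only numpy, scipy, OpenCV 4.12 (cv2) and the standard library are available. Lean on these libraries where they do the work, as an engineer would, in place of code of your own. Each camera call takes 0.05 s, during which the arm holds its last target. There are 200 camera calls.

### The job

The yellow sample carousel was set down off-centre and is propped up crooked on the top of its steel spindle. Nudge it across its white deck, without lifting it off, until its centre hole drops over the spindle and it lies flat on the deck. Leave the blue carousel and the little brown jar where they are.

Things in the scene. Friction and masses are not known exactly. Their poses are not given: they have to be found in the camera images.
- sample_carousel_mid (a point): Loose yellow carousel, 0.25 kg: ring 6 mm thick, 40 mm centre hole, 16 closed upright cups (20 mm wide) round the edge; 152 mm across, 28 mm high. Point on its axis (z), 14 mm above its underside; 6 mm below the spindle tip when seated. At the start tilted about 10 degrees: hole 40-48 mm beside the spindle, one side propped on the spindle top, the low edge opposite, on the deck.
- sample_deck_tip (a point): Top centre of the yellow carousel's fixed steel spindle: upright pin, 18 mm diameter, chamfered top, 20 mm tall, in the middle of a fixed round white deck (270 mm across, 18 mm thick, yellow band round its edge) on the bench. z is up; the deck's top is 20 mm below this point, the bench 38 mm below. Hidden under the ring at the start.
- reagent_carousel_mid (a point): Blue carousel of the same shape and size, loose, already seated flat on the spindle of a second deck of the same size with a blue band; to be left alone. This point lies on its axis, 14 mm above its underside.
- bottle_mid (a point): Small brown glass reagent jar with a white lid, loose, 48 mm in diameter and 70 mm tall, standing on the bench; to be left alone. This point is its centre, 35 mm above the bench.
Things that resemble listed ones, but are neither listed nor needed, are in the scene too. Leave any black or green look-alike of the part that bears sample_carousel_mid alone.

How it is judged (in metres and radians):
At the end, for the whole second after the job is handed in: The yellow carousel lies flat on its deck (within 3.4 degrees, down to within 3 mm), its centre within 15 mm of the spindle's axis with the spindle through its hole, at rest; the blue carousel is within 20 mm and the jar within 30 mm of where they stood (horizontal distance between sample_carousel_mid and sample_deck_tip below 0.015 m and z of sample_carousel_mid in the frame of sample_deck_tip below -0.003 m and angle between sample_carousel_mid's own z axis and vertical below 0.06 rad and linear speed of sample_carousel below 0.02 m/s and distance of reagent_carousel_mid from where it was at the start of the episode below 0.02 m and distance of bottle_mid from where it was at the start of the episode below 0.03 m); the robot touches nothing.
It fails at once if the yellow carousel is lifted off its deck (its centre more than 25 mm above the spindle tip) (z of sample_carousel_mid in the frame of sample_deck_tip above 0.025 m).
It fails at once if the blue carousel is moved more than 20 mm (distance of reagent_carousel_mid from where it was at the start of the episode above 0.02 m).
It fails at once if the jar is moved more than 30 mm (distance of bottle_mid from where it was at the start of the episode above 0.03 m).
It also fails if it takes over 35 s, if anything falls off the work surface, if the arm or the gripper's body presses on something with over 40 N, if the wrist force passes 120 N, or if a joint passes its speed limit or range.

## Working session

There is one attempt and no reset: what is moved stays moved. The work goes in short steps, each a Python script; the robot and the scene stay as the last script left them, time stands still between calls to the robot, and variables do not carry over. Pictures are saved under pics/ and viewed, about 8 in all and at most 12, crops included, and the job is handed in when it is done.

```bash
ls; mkdir -p pics; python3 - <<'E'
from bench import bot, imaging
import cv2, numpy as np
for n in ("scene","side","wrist"):
    im=imaging.capture(n); cv2.imwrite(f"pics/{n}0.png",im)
    m=imaging.camera_model(n); print(n,{k:np.round(v,3).tolist() if not isinstance(v,str) else v for k,v in m.items()})
a=cv2.imread("pics/scene0.png");b=cv2.imread("pics/side0.png");cv2.imwrite("pics/both.png",cv2.resize(np.hstack([a,b]),(800,300)))
print(bot.get_state())
E
```

```text
pics
scene {'K': [[458.708, 0.0, 280.218], [0.0, 458.708, 208.679], [0.0, 0.0, 1.0]], 'position': [1154.781, -378.005, 1049.89], 'rotation': [0.61, 0.002, 1.257]}
side {'K': [[414.209, 0.0, 278.416], [0.0, 414.209, 217.902], [0.0, 0.0, 1.0]], 'position': [236.95, -981.481, 876.28], 'rotation': [0.815, 0.002, -0.271]}
wrist {'K': [[309.747, 0.0, 282.986], [0.0, 309.747, 210.973], [0.0, 0.0, 1.0]], 'position': [166.239, 528.343, 373.749], 'rotation': [-0.302, 0.002, 1.127]}
{'t': 0.15, 'qpos': array([ 9.92765731e-01,  3.26777069e-01, -1.93353636e-01,  1.05201520e+00,
        4.66700494e-06,  1.43663818e+00]), 'joint_velocities': array([ 0.00071636, -0.00152858,  0.00090508,  0.0006641 ,  0.0001371 ,
       -0.00031528]), 'effort': array([ 4.57787410e-04, -4.43704212e+01,  2.62663865e+01,  1.04154507e-02,
       -9.98533847e-05, -1.39941402e-06]), 'tcp_pos': array([235.91243147, 496.33917774, 230.68006088]), 'orientation': array([-3.14025582e+00, -1.85139519e-04,  2.69772007e+00]), 'contact_force': array([ 0.30999283, -0.72226617,  0.21962649]), 'wrist_torque': array([ 0.01847745, -0.00981574, -0.05700039]), 'opening': 0.9966236326563781}
```

View pics/scene0.png

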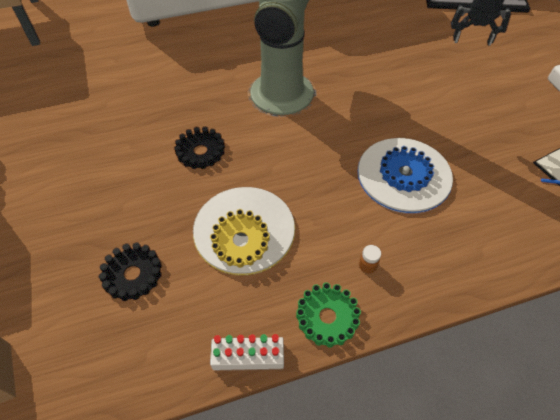

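View pics/side0.png

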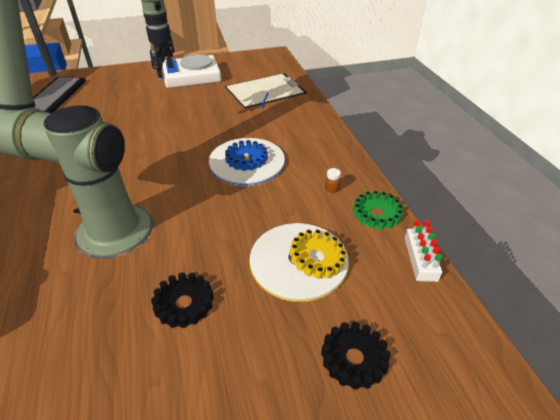

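The yellow part is at scene (240,238) and side (318,254). The look-alikes are black at scene (200,148) and (132,272), green at (328,315), and blue on its own deck at (407,170). I choose the yellow one on the white deck, whose centre is at about (244,231). Next I'll measure it.

```bash
cat > h.py <<'E'
import cv2, numpy as np
from scipy.spatial.transform import Rotation as R
from scipy.optimize import least_squares
from bench import bot, imaging, solve_ik
def cast(m,px,z):
    px=np.atleast_2d(np.float64(px)); K=m["K"]
    d=np.c_[(px[:,0]-K[0][2])/K[0][0],-(px[:,1]-K[1][2])/K[1][1],-np.ones(len(px))]
    d=R.from_euler("xyz",m["rotation"]).apply(d) if np.shape(m["rotation"])==(3,) else d@np.array(m["rotation"]).T
    p=np.array(m["position"]); return (p+d*((z-p[2])/d[:,2])[:,None])[:,:2]
def proj(m,P):
    d=R.from_euler("xyz",m["rotation"]).inv().apply(np.atleast_2d(P)-np.array(m["position"])); K=m["K"]
    return np.c_[K[0][2]+K[0][0]*d[:,0]/-d[:,2],K[1][2]-K[1][1]*d[:,1]/-d[:,2]]
def masks(im):
    h=cv2.cvtColor(im,cv2.COLOR_BGR2HSV)
    return cv2.inRange(h,(18,110,90),(36,255,255)), cv2.inRange(h,(0,0,140),(180,60,255))
def yellow_blob(im,near=None):
    y,_=masks(im); y=cv2.morphologyEx(y,cv2.MORPH_CLOSE,np.ones((3,3)))
    n,l,s,c=cv2.connectedComponentsWithStats(y)
    i=1+np.argmax(s[1:,4]); return (l==i).astype(np.uint8),s[i],c[i]
def deck(im,m):
    _,w=masks(im); _,_,c=yellow_blob(im)
    n,l,s,ce=cv2.connectedComponentsWithStats(w)
    ok=[i for i in range(1,n) if s[i,4]>800]
    i=min(ok,key=lambda i:np.hypot(*(s[i,:2]+s[i,2:4]/2-c)))
    cn=max(cv2.findContours((l==i).astype(np.uint8),0,1)[0],key=len)
    p=cast(m,cv2.convexHull(cn)[:,0],18)
    f=least_squares(lambda q:np.hypot(*(p-q[:2]).T)-q[2],[*p.mean(0),134],loss="soft_l1",f_scale=2)
    return f.x,np.abs(f.fun).mean(),s[i]
E
python3 - <<'E'
from h import *
for n in("scene","side"):
    im=cv2.imread(f"pics/{n}0.png"); m=imaging.camera_model(n)
    print(n,deck(im,m)); b,s,c=yellow_blob(im); print(" yellow",s,c,cast(m,c,50))
    h=cv2.cvtColor(im,cv2.COLOR_BGR2HSV)
    x0,y0,w,hh,_=s; cv2.imwrite(f"pics/c_{n}.png",cv2.resize(im[y0-25:y0+hh+25,x0-30:x0+w+30],(400,400),interpolation=2))
    print(x0-30,y0-25,w+60,hh+50)
    p=proj(m,bot.get_state()["tcp_pos"]);print("tcp px",p)
cv2.imwrite("pics/c.png",np.hstack([cv2.imread("pics/c_scene.png"),cv2.imread("pics/c_side.png")]))
E
```

```text
scene (array([ 494.64741345, -268.95696511,  135.10351126]), np.float64(0.4663988995271127), array([ 193,  187,  101,   86, 4212], dtype=int32))
 yellow [ 210  210   59   57 2135] [239.77283372 238.44730679] [[ 545.84628064 -290.61609754]]
180 185 119 107
tcp px [[470.29154297  46.19870262]]
side (array([ 490.9221792 , -270.3952498 ,  135.22505139]), np.float64(0.787932551735539), array([ 250,  223,   98,   76, 3635], dtype=int32))
 yellow [ 289  229   58   50 1947] [317.77298408 253.63636364] [[ 534.55164955 -298.03163805]]
259 204 118 100
tcp px [[167.51897366  76.35149908]]
```

View pics/c.png

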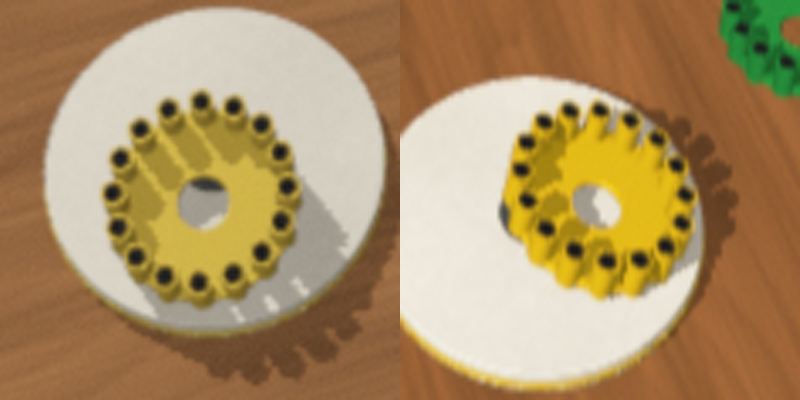

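The close crop confirms it: yellow, tilted, hole at scene ≈(240.4,239) and side ≈(317.1,255.5), spindle hidden. I'll triangulate the hole and move to a spot above the low outer side.

```bash
cat >> h.py <<'E'
C=np.array([492.8,-269.7])
E
python3 - <<'E'
from h import *
ms=imaging.camera_model("scene"),imaging.camera_model("side")
px=np.array([[240.4,239],[317.1,255.5]])
f=least_squares(lambda P:np.r_[(proj(ms[0],P)-px[0])[0],(proj(ms[1],P)-px[1])[0]],[535,-290,35])
print("hole",f.x,f.fun); v=f.x[:2]-C; r=np.hypot(*v); u=v/r; a=np.arctan2(u[1],u[0]); print(r,np.degrees(a))
p=C+u*(r+115); 
best=None
for k in(0,np.pi):
    y=(a+k+np.pi)%(2*np.pi)-np.pi; q=solve_ik([*p,160],[np.pi,0,y]); print(p,y,q)
    if q is not None and (best is None or abs(q[5])<abs(best[0][5])): best=(q,y)
bot.move_ptp([*p,160],[np.pi,0,best[1]]); bot.grip(0.6)
im=imaging.capture("wrist"); cv2.imwrite("pics/w1.png",im)
s=bot.get_state();print(s["t"],s["tcp_pos"],s["orientation"],s["opening"],imaging.camera_model("wrist")["position"])
E
```

```text
hole [ 537.01712903 -288.18662666   31.51585947] [-0.07846924  0.12774348 -0.11542446 -0.10589593]
47.92608751874173 -22.68919262195561
[ 643.11737842 -332.54580923] -0.39600111587233044 [-0.57905367  0.70287304  0.24506281  1.11298609  0.          2.9585401 ]
[ 643.11737842 -332.54580923] 2.7455915377174627 [-0.57905367  0.70287304  0.24506281  1.11298609  0.         -0.18305255]
3.875 [ 643.12745206 -332.52607291  159.99704861] [-3.14157697e+00 -1.12260448e-05  2.74565631e+00] 0.6019295978231104 [ 571.87676548 -304.01052811  303.05416372]
```

View pics/w1.png

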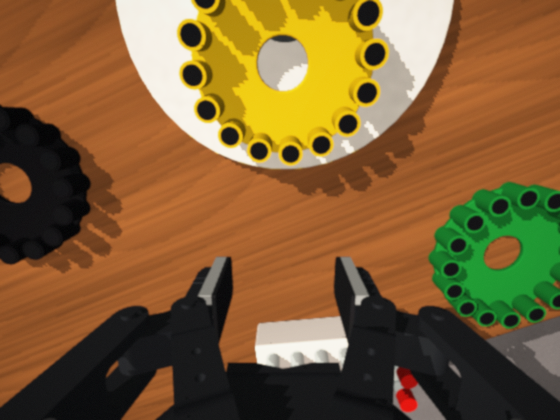

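The wrist view shows the hole at (282,63), the near low cups at (290,153), and the rack's near edge at about (300,320). I'll check these before descending.

```bash
python3 - <<'E'
from h import *
m=imaging.camera_model("wrist"); h=np.array([537,-288.2]); u=(h-C)/47.93; u=u/np.hypot(*u)
print("hole",cast(m,[282,63],31.5),"deck from wrist",)
for z in(18,46): print("cup",z,(cast(m,[[290,150],[290,163]],z)-h)@u)
for z in(20,40,60): print("rack",z,(cast(m,[[258,322],[345,320]],z)-h)@u)
ms=imaging.camera_model("scene"); print("rack scene",(cast(ms,[[213,340],[283,340],[212,370],[284,368]],0)-h)@u)
print("C px scene",proj(ms,[*C,38]))
E
```

```text
hole [[ 535.38648279 -289.74707964]] deck from wrist
cup 18 [69.19801212 80.99631123]
cup 46 [66.16071147 76.80009969]
rack 20 [251.95321528 249.36945733]
rack 40 [236.85529498 234.45409982]
rack 60 [221.75737468 219.53874232]
rack scene [258.08085414 244.82826118 325.93510182 308.39400075]
C px scene [[242.52794887 222.3104716 ]]
```

Everything agrees: the hole is at about (536,-289) and the rack is clear. I'll descend and push inward with the two fingers.

```bash
python3 - <<'E'
from h import *
h=np.array([536.3,-288.9]); u=(h-C); r=np.hypot(*u); u/=r; a=np.arctan2(u[1],u[0])+np.pi
rot=[np.pi,0,a]
P=lambda d,z:[*(C+u*d),z]
print(r,a)
bot.movel(P(r+107,160),rot); bot.movel(P(r+107,24))
print(bot.movel(P(r+90,24),max_speed=60,threshold=15))
for d in (115,105,97,92):
    hit=bot.movel(P(d,24),max_speed=35,threshold=15); s=bot.get_state()
    print(d,hit,np.round((s["tcp_pos"][:2]-C)@u,1),np.round(s["contact_force"],1),s["t"])
    if hit: break
ims=[imaging.capture(n) for n in("scene","side")]
cr=[cv2.resize(i[y-60:y+60,x-60:x+60],(400,400)) for i,(x,y) in zip(ims,[(243,232),(305,256)])]
cv2.imwrite("pics/p2.png",np.hstack(cr))
E
```

```text
47.54881701998478 2.7259307783636064
False
115 False 114.7 [ 0.1 -0.4 -0.7] 6.4083
105 False 104.4 [0.2 0.2 0.5] 6.8417
97 False 96.3 [ 0.4 -1.  -0.8] 7.2167
92 False 91.3 [-1.1  0.1 -0.3] 7.5083
```

View pics/p2.png

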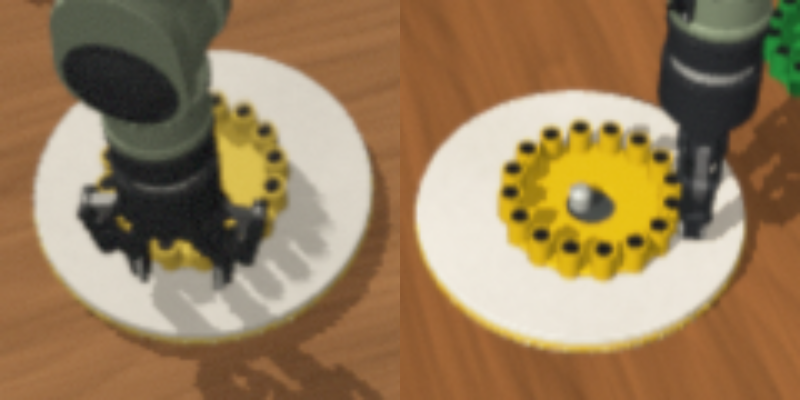

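The spindle now shows through the hole (side crop ≈(590,200)) and the ring looks flat. I'll nudge 5 mm more to improve centring, then withdraw and check.

```bash
python3 - <<'E'
from h import *
a=2.72593; u=-np.array([np.cos(a),np.sin(a)]); P=lambda d,z:[*(C+u*d),z]
print(bot.movel(P(87,24),max_speed=30,threshold=10), bot.get_state()["contact_force"])
bot.movel(P(125,24),max_speed=80); bot.movel(P(150,200))
m=imaging.camera_model("wrist"); w=imaging.capture("wrist"); s=imaging.capture("side"); c=imaging.capture("scene")
cr=[cv2.resize(i[y-60:y+60,x-60:x+60],(400,400)) for i,(x,y) in [(c,(243,232)),(s,(300,256))]]
cv2.imwrite("pics/p3.png",np.hstack(cr)); cv2.imwrite("pics/w3.png",w)
for n,i in(("scene",c),("side",s)):
    b,st,ce=yellow_blob(i); mm=imaging.camera_model(n)
    h=cv2.convexHull(max(cv2.findContours(b,0,1)[0],key=len))
    print(n,st,cv2.fitEllipse(h),"exp centre px",proj(mm,[*C,32]))
    d=cv2.absdiff(i,cv2.imread(f"pics/{n}0.png")).max(2)
    for nm,(x,y) in (("blue",(407,170) if n=="scene" else (246,156)),("jar",(371,258) if n=="scene" else (333,181))): print(nm,(d[y-18:y+18,x-18:x+18]>40).sum())
print(bot.get_state()["t"],bot.get_state()["contact_force"])
E
```

```text
False [-0.19463715  0.36664793 -0.42934202]
scene [ 215  202   55   52 1271] ((242.42672729492188, 228.3336639404297), (49.588863372802734, 56.62029266357422), 55.423770904541016) exp centre px [[242.68558786 223.5530116 ]]
blue 83
jar 0
side [ 274  233   57   47 1890] ((301.93560791015625, 255.77182006835938), (47.713619232177734, 56.74745178222656), 92.59393310546875) exp centre px [[299.38175197 253.65054462]]
blue 352
jar 0
10.0333 [ 0.95567931 -0.84074115 -0.61863533]
```

View pics/p3.png

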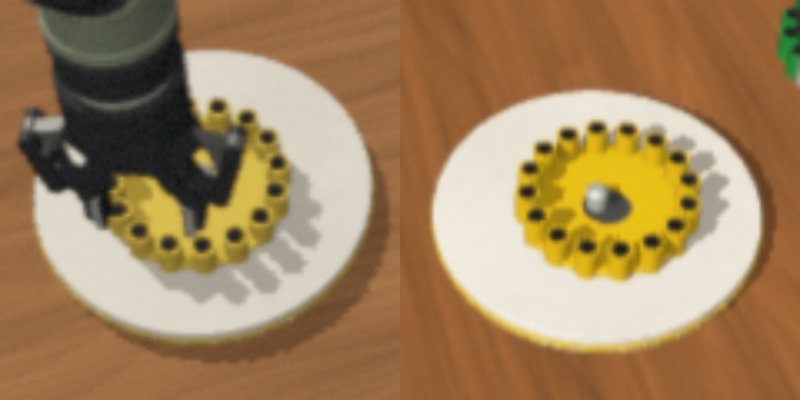

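The spindle stands clear through the hole and the ring looks flat, offset by a few mm. Next I'll fit the cup tops for flatness and centre, and check the blue ring's centroid.

```bash
cat >> h.py <<'E'
def cups(im,m,z=46,ref=None):
    ref=C if ref is None else ref
    g=cv2.cvtColor(im,cv2.COLOR_BGR2GRAY); d=cv2.inRange(g,0,60)
    n,l,s,c=cv2.connectedComponentsWithStats(d)
    P=np.array([c[i] for i in range(1,n) if 6<s[i,4]<400]); X=cast(m,P,z); k=abs(np.hypot(*(X-ref).T)-66)<18; X=X[k]
    f=least_squares(lambda q:np.hypot(*(X-q[:2]).T)-q[2],[*ref,66],loss="soft_l1",f_scale=2)
    return f.x,len(X),np.round(f.fun,1)
E
python3 - <<'E'
from h import *
s=imaging.capture("side"); m=imaging.camera_model("wrist"); w=imaging.capture("wrist")
print("wrist",cups(w,m)); ms=imaging.camera_model("side"); print("side",cups(s,ms)); print(C)
for n,i in (("side",s),("scene",imaging.capture("scene"))):
  for k in (cv2.imread(f"pics/{n}0.png"),i):
    h=cv2.cvtColor(k,cv2.COLOR_BGR2HSV); b=cv2.inRange(h,(100,150,40),(125,255,255))
    _,l,st,c=cv2.connectedComponentsWithStats(cv2.dilate(b,np.ones((3,3)))); x0,y0=(246,156) if n=="side" else (407,170)
    j=1+np.argmin([np.hypot(*(q-(x0,y0))) if a[4]>400 else 999 for q,a in zip(c[1:],st[1:])]); print(n,c[j],st[j])
E
```

```text
wrist (array([ 499.80265433, -276.98028391,   65.41827605]), 11, array([-11.9,   0.7,   1.3,   0.3,   0.8,  -0.2,   0.5,  -0.4,   0. ,
        -0.4,  -0.3]))
side (array([ 497.75321529, -275.55274714,   65.74119936]), 7, array([-0.2,  0.3, -0.1,  0.1,  0.4,  0. , -0.5]))
[ 492.8 -269.7]
side [245.93936382 155.48807157] [ 225  141   43   30 1006]
side [245.9721393  155.46169154] [ 225  141   43   30 1005]
scene [405.98614319 169.81004619] [ 380  148   54   44 1732]
scene [405.88901668 169.67452559] [ 380  147   54   45 1739]
```

View pics/w3.png

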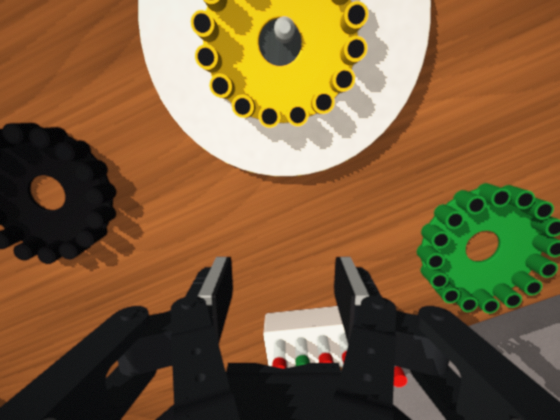

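The cup tops lie on one level circle at the seated height, the offset is about 8–9 mm (limit 15, and the hole can shift only 11 mm), and the blue ring and jar are unmoved. The arm is clear, so I'm handing in.

```bash
python3 -c "
from bench import bot
bot.dwell(0.5); print(bot.sign_off(), bot.get_state()['t'])"
```

```text
the job is handed in; nothing more can be done
the job is handed in; nothing more can be done
```

The yellow carousel is seated on its spindle and lies flat on the deck, and I handed the job in at about 11 s of the 35 s allowed. I pushed it inward across the deck with the two half-open fingers, on its low outer side, until the hole dropped over the spindle. I then nudged it a few millimetres more and withdrew the arm to about 200 mm up.

- **Flatness:** the cup tops fit a level circle at the seated height, with residuals of about 1 mm. One stray blob in the wrist view was an outlier (−11.9 mm) that the fit down-weighted.
- **Centring:** the centre is 7.7 mm (side camera) to 10.1 mm (wrist camera) from the spindle axis. That is inside the 15 mm limit, but not perfectly centred. The two views disagree by about 2.5 mm.
- **Blue carousel and jar:** both are where they started. A raw image difference near the blue carousel showed changed pixels. Its position in both views had moved by less than 0.2 pixel, so I put that down to the arm's moving shadow.
- **Hand-in:** only the "handed in" message came back, with no verdict.

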